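# Point out the parts and the vice for the next joint

## Robot

A 6-joint arm with a two-finger parallel gripper is mounted at the origin on a cart in front of the work surface, level with it; the furniture and walls round the work are solid. World frame = base frame: x ahead of the robot, y to its left, z up, the work surface at z = 0. Lengths are in m, angles in rad, forces in N, time in s.
With the tool pointing down it reaches from about 0.3 to 0.875 m from the base axis. Payload 6.4 kg.
Tool frame: the origin (TCP) lies midway between the tips of the shut fingers; the grasp point (between the pads) lies 19 mm behind it; x points along the fingers, y is the direction in which the jaws open and shut, and the axes are right-handed (so a half turn about x gives the same grasp; the last joint's range is limited). The gripper opens to 85 mm and grips with 20 to 120 N. Pads are 22 mm wide; open, the fingers measure 114 mm over their backs; the gripper's body (76 mm by 85 mm) begins 54 mm behind the grasp point. The pads swing forward as they close: fully open they stand 13 mm farther back than shut.
Start: joints at [-1.366, 0.181, 1.607, -0, 1.354, -0.206], TCP at [0.23, -0.527, 0.231] pointing down, gripper open.
Joint ranges: [-2.99, 2.99], [-0.89, 2.07], [0.3, 2.58], [-1.14, 4.28], [0, 2.63], [-3.12, 3.12]. Speed limits (rad/s): [2.57, 2.57, 3.01, 3.14, 3.14, 3.14].

## Interface

Orientations are given as a unit quaternion [w, x, y, z].
In Python, from bench import ctrl gives the robot as it stands.
- The arm moves only by the tool servo_tool, never from a script. Its argument "targets" is a list of rows, each a list of 7 numbers: the turn, a rotation vector about the tool's x, y, z in rad, then the shift along the tool's x, y, z in mm, then the opening, from -1 (shut) to 1 (fully open). A call has exactly 8 rows; each row is the pose to reach, as a shift and turn from the pose measured when the call began, along the tool's axes at that moment; what a row does not reach only later rows make up. A row lasts 1/8 s, in which the tool goes at most 62.5 mm and 10.7 degrees, less where a joint would pass 70% of its speed; a pose out of reach is approached as far as the arm can. A call with a gripper value outside its range is refused whole. The fingers move at their own pace and stop on an object; the grip force is fixed at half the most. Time passes only in rows, so rows that repeat a pose let the fingers close, or fill a call up. It gives the time, the measured TCP pose, the force and the opening at its end, in the units of the state.
- ctrl.get_obs(): the state, without advancing time (a new reading comes with each control period).
- ctrl.camera(name): name is "side" or "top"; returns a dict with "pixels" (384x512x3 uint8, blue, green, red), "intrinsics" (3x3 intrinsics, pixels), "R" (3x3) and "t" (3): a world point X has camera coordinates R X + t. Camera axes: x right, y down, z forward; pixel columns grow to the right and rows downward; lengths in m; the calibration is good to about 2 mm. A picture is of the moment at which its call begins. There is no depth.
- ctrl.hand_in(): hands the job in, once; it reports no verdict.
The state is a dict: "time_s": time; "q": joint angles; "dq": joint speeds; "joint_efforts": joint torques, N m; "eef_pos": TCP position; "eef_rot": TCP orientation; "wrist_force": force on the tool from outside, world axes, zero at the start; "torque": the same for the moment, N m; "opening": opening from 0.0 (shut) to 1.0 (fully open).
Only numpy, scipy, OpenCV 4.12 (cv2) and the standard library are available. Lean on these libraries where they do the work, as an engineer would, in place of code of your own. Each camera call takes 0.05 s, during which the arm holds its last target.

## Task

Show the helper what is needed for the next joint: point first at the widest of the four tube offcuts lying in a row in front of the red and blue bins, over the middle of its length, then at the top of the head tube standing near the robot on the right, and last at the opening between the jaws of the small machine vice just behind that head tube. Each time bring the fingertips straight above it to about 3 cm from its top and stay there for two seconds; touch nothing at all, move no part, and do not bring the fingertips down over any of the other tube offcuts or the magnet on the way. Finish with the hand raised, the fingertips at least 25 cm above the table.

Things in the scene. Friction and masses are not known exactly. Their poses are not given: they have to be found in the camera images.
- offcut_2: Grey-white steel tube offcut, mitred (hollow-cut) at one end, lying on the bare wooden part of the table, in front of the red and blue bins, roughly pointing away from the robot, loose; 44 mm diameter, 90 mm long (top at 44 mm). The widest and also the shortest of the four offcuts: the one to point at. Origin: middle of its length, on the table top; y axis along the tube.
- head_tube: Grey-white steel head tube, standing upright, 49 mm wide, 110 mm high, loose, easily tipped; near the robot on the right-hand, cloth-covered part of the table (not the similar one at the back by the saw). Origin: centre of its foot, on the table top; z axis up along the tube.
- vice_mouth (a point): Opening between the jaws of the small grey machine vice (62 x 192 x 56 mm, fixed, right-hand part, behind the near head tube; not the one at the back edge), at the level of the jaws' tops, 56 mm above the table. The vice points away from the robot, screw at the far end, opening 46 mm nearer than its middle. The true middle of the opening is within 6 mm of this point.
- vice_jaw (a point): Point on the vice's sliding jaw, at the top edge of its gripping face (56 mm above the table), which bounds the opening on the screw's side; the jaw stands 12 to 34 mm open and is to be left as it is.
- offcut_0: Grey-white steel tube offcut, mitred (hollow-cut) at one end, lying on the bare wooden part of the table, in front of the red and blue bins, roughly pointing away from the robot, loose; 25 mm diameter, 170 mm long (top at 25 mm). Not to be pointed at. Origin: middle of its length, on the table top; y axis along the tube.
- offcut_1: Grey-white steel tube offcut, mitred (hollow-cut) at one end, lying on the bare wooden part of the table, in front of the red and blue bins, roughly pointing away from the robot, loose; 35 mm diameter, 120 mm long (top at 35 mm). Not to be pointed at. Origin: middle of its length, on the table top; y axis along the tube.
- offcut_3: Grey-white steel tube offcut, mitred (hollow-cut) at one end, lying on the bare wooden part of the table, in front of the red and blue bins, roughly pointing away from the robot, loose; 19 mm diameter, 150 mm long (top at 19 mm). Not to be pointed at. Origin: middle of its length, on the table top; y axis along the tube.
- magnet: Arrow-shaped welding magnet with a steel face plate, 50 x 100 x 16 mm, lying flat among the offcuts, loose. Origin: centre of its underside. Bystander.
Not all that is in view belongs to the job. What is shaped like the offcut_2 but yellow is not meant.

How it is judged:
On the way, in this order (a step that is already met when the one before it is completed fails the run):
1. the fingertips dwell just above the middle of the widest offcut (horizontal distance between the grasp point and offcut_2 below 0.025 m and height (world z) of the grasp point between 0.068 and 0.128 m), for 1.5 s.
2. the fingertips dwell just above the head tube (horizontal distance between the grasp point and head_tube below 0.025 m and height (world z) of the grasp point between 0.134 and 0.194 m), for 1.5 s.
3. the fingertips dwell just above the opening of the vice (horizontal distance between the grasp point and vice_mouth below 0.025 m and height (world z) of the grasp point between 0.08 and 0.14 m), for 1.5 s.
At the end, for the whole second after the job is handed in: Each thing was pointed at in order for 1.5 s (fingertips within 25 mm sideways of its middle, 5 to 65 mm above its top). The hand is raised, grasp point over 25 cm above the table; every offcut, the magnet and the head tube are within 8 mm of their start and the head tube upright (height (world z) of the grasp point above 0.25 m and distance of each of offcut_0, offcut_1, offcut_2, offcut_3, magnet, head_tube from where it was at the start of the episode below 0.008 m and angle between head_tube's own z axis and vertical below 0.05 rad); the robot touches nothing.
It fails at once if the fingers touch something (contact force between the fingers and anything else above 0.5 N).
It fails at once if the arm touches something (contact force between the arm and anything else above 0.5 N).
It fails at once if the jaw of the vice is moved (distance of vice_jaw from where it was at the start of the episode above 0.004 m).
It fails at once if an offcut, the magnet or the head tube is pushed, lifted or carried (moved more than 8 mm) (distance of any of offcut_0, offcut_1, offcut_2, offcut_3, magnet, head_tube from where it was at the start of the episode above 0.008 m).
It fails at once if the fingertips are brought down over another offcut or the magnet ((horizontal distance between the grasp point and offcut_0 below 0.025 m and height (world z) of the grasp point below 0.085 m) or (horizontal distance between the grasp point and offcut_1 below 0.025 m and height (world z) of the grasp point below 0.085 m) or (horizontal distance between the grasp point and offcut_3 below 0.025 m and height (world z) of the grasp point below 0.085 m) or (horizontal distance between the grasp point and magnet below 0.025 m and height (world z) of the grasp point below 0.085 m)).
It also fails if it takes over 62 s, if anything falls off the work surface, if the arm or the gripper's body presses on something with over 40 N, if the wrist force passes 120 N, or if a joint passes its speed limit or range.

## Working session

There is one attempt and no reset: what is moved stays moved. The work goes in short steps, Python scripts to look and compute and a tool call to move; the robot and the scene stay as the last step left them, time stands still between calls to the robot, and variables do not carry over. Pictures are saved under pics/ and viewed, and the job is handed in when it is done.

Besides the shell and the picture viewer there is one more tool, called after "Call:" by a JSON object that holds its "op" and its "data". servo_tool: Moves the arm, as the interface text tells. Its arguments: {"type":"object","properties":{"targets":{"type":"array","items":{"type":"array","items":{"type":"number"}}}},"required":["targets"]}

```bash
mkdir -p pics
python3 - <<'E'
from bench import ctrl
import cv2,numpy as np
o=ctrl.get_obs();print(o['time_s'],o['eef_pos'],o['eef_rot'],o['opening'])
for n in('top','side'):
    c=ctrl.camera(n);np.savez(f'{n}0.npz',**c)
    cv2.imwrite(f'pics/{n}0.png',cv2.resize(c['pixels'],(800,600),interpolation=cv2.INTER_CUBIC))
    print(n,c['intrinsics'],-c['R'].T@c['t'],c['R'])
E
```

```text
0.0 [ 0.2295315  -0.52659936  0.23040051] [-0.14361845 -0.69223751 -0.14483574  0.69224532] 1.0043292196742752
top [[462.4824792    0.         260.92544204]
 [  0.         462.4824792  192.4954833 ]
 [  0.           0.           1.        ]] [0.29670813 0.01802032 1.50981725] [[-0.0271031  -0.99958709 -0.00954302]
 [-0.9932413   0.02800639 -0.11263821]
 [ 0.11285896  0.00642567 -0.99359024]]
side [[429.9379502    0.         257.30690429]
 [  0.         429.9379502  196.01600928]
 [  0.           0.           1.        ]] [-0.27094109 -1.02034829  1.01687352] [[ 0.81437996 -0.58024099 -0.01028033]
 [-0.35670175 -0.48650779 -0.79754249]
 [ 0.45776538  0.65316963 -0.60317517]]
```

View pics/top0.png

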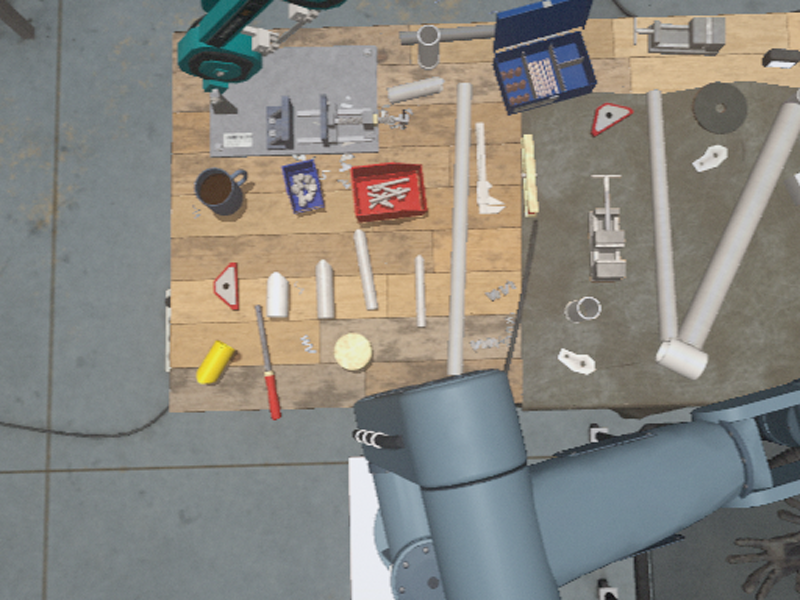

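View pics/side0.png

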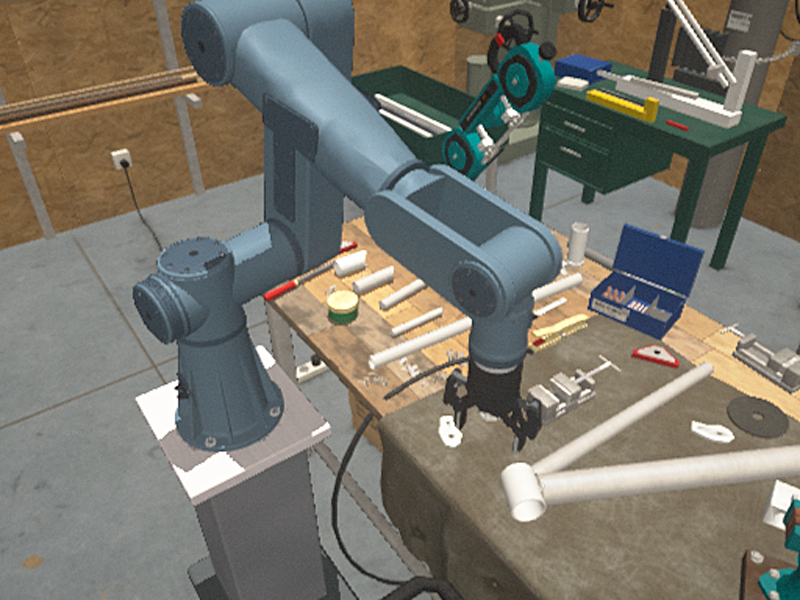

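The top view shows the white widest offcut at about (278,296), the head tube's ring at about (583,309) and the vice at about (607,243). I'll zoom in on these.

Run:
```python
import cv2,numpy as np
p=np.load('top0.npz')['pixels']
a=p[140:240,125:275];b=p[100:225,365:415]
A=cv2.resize(a,None,fx=5.3,fy=5.3,interpolation=cv2.INTER_CUBIC)
cv2.imwrite('pics/a.png',A)
b=p[105:215,350:440]
cv2.imwrite('pics/b.png',cv2.resize(b,None,fx=5,fy=5,interpolation=cv2.INTER_CUBIC))
```

```text
(no output)
```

View pics/a.png

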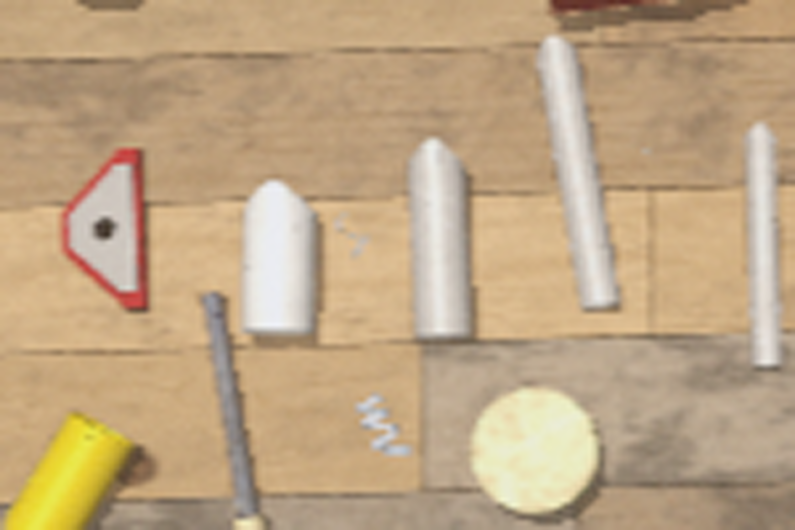

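View pics/b.png

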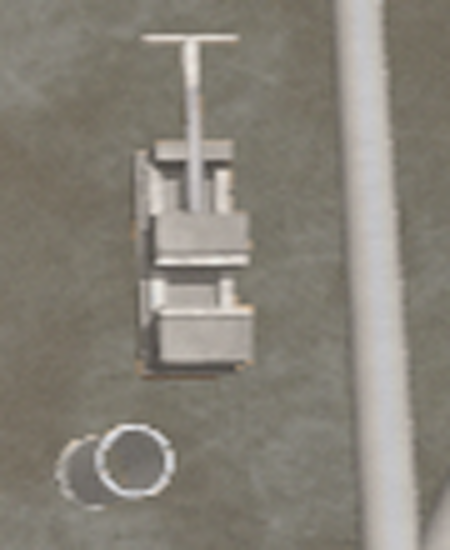

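```bash
cat > h.py <<'E'
import numpy as np,cv2
def ray(cam,u,v,z):
    c=np.load(cam+'0.npz');C=-c['R'].T@c['t'];d=c['R'].T@np.linalg.inv(c['intrinsics'])@[u,v,1]
    return C+d*(z-C[2])/d[2]
def proj(cam,X):
    c=np.load(cam+'0.npz');x=c['intrinsics']@(c['R']@np.array(X)+c['t']);return x[:2]/x[2]
E
python3 - <<'E'
from h import *
np.set_printoptions(precision=4,suppress=True)
A=lambda u,v:((u+.5)/5.3-.5+125,(v+.5)/5.3-.5+140)
B=lambda u,v:((u+.5)/5-.5+350,(v+.5)/5-.5+105)
far=ray('top',*A(273,182),.044);near=ray('top',*A(280,333),.030)
L=ray('top',*A(243,270),.022);R=ray('top',*A(318,270),.022)
print('off2',far,near,(far+near)/2,L,R)
for n,f,e,z in(('1',(432,138),(443,337),.02),('0',(556,37),(602,305),.015),('3',(760,123),(767,366),.012)):
    f=ray('top',*A(*f),z);e=ray('top',*A(*e),z);print('off',n,(f+e)/2,np.linalg.norm(f-e))
print('magnet',ray('top',*A(104,229),.016))
t=ray('top',*B(135,461),.11);print('tube top',t, 'foot from left ring',ray('top',*B(97,471),0))
print('ring edges',ray('top',*B(96,461),.11),ray('top',*B(175,461),.11))
v=ray('top',*B(205,287),.056);print('vice mouth',v)
print('vice L/R',ray('top',*B(156,340),.056),ray('top',*B(253,340),.056),'near end',ray('top',*B(205,365),.056), 'gap',ray('top',*B(205,260),.056),ray('top',*B(205,312),.056))
m=(far+near)/2
for X in((m[0],m[1],.044),t,v,(t[0],t[1],0)):print(proj('side',X)*800/512)
from scipy.spatial.transform import Rotation as R_
q=[-0.14361845,-0.69223751,-0.14483574,0.69224532]
print(R_.from_quat(q,scalar_first=True).as_matrix())
E
```

```text
off2 [0.5308 0.2981 0.044 ] [0.4402 0.2971 0.03  ] [0.4855 0.2976 0.037 ] [0.4804 0.321  0.022 ] [0.4791 0.275  0.022 ]
off 1 [0.4976 0.2018 0.02  ] 0.12343510420110114
off 0 [0.5374 0.1145 0.015 ] 0.1699617460152763
off 3 [0.4888 0.0019 0.012 ] 0.1509436304851924
magnet [0.509  0.4079 0.016 ]
tube top [ 0.4327 -0.3236  0.11  ] foot from left ring [ 0.4375 -0.3253  0.    ]
ring edges [ 0.4333 -0.3     0.11  ] [ 0.432  -0.3478  0.11  ]
vice mouth [ 0.5478 -0.3873  0.056 ]
vice L/R [ 0.5146 -0.3543  0.056 ] [ 0.5128 -0.4157  0.056 ] near end [ 0.4977 -0.3844  0.056 ] gap [ 0.5652 -0.3883  0.056 ] [ 0.5317 -0.3864  0.056 ]
[350.117  255.6814]
[492.3691 373.9124]
[553.9443 387.9646]
[488.6055 413.0682]
[[-0.0004  0.3994 -0.9168]
 [ 0.0017 -0.9168 -0.3994]
 [-1.     -0.0017 -0.0003]]
```

Call:
{"op": "servo_tool", "data": {"targets": [[0,0,0,-20,0,0,-1],[0,0,0,-35,-20,-35,-1],[0,0,0,-45,-50,-80,-1],[0,0,0,-50,-85,-135,-1],[0,0,0,-50,-120,-190,-1],[0,0,0,-50,-155,-245,-1],[0,0,0,-50,-190,-295,-1],[0,0,0,-50,-210,-330,-1]]}}

```text
time_s: 1.1
eef_pos: [0.4489, -0.2, 0.2807]
eef_rot: [-0.144, -0.692, -0.145, 0.692]
wrist_force: [-0.4, -0.5, 0.2]
opening: -0.001
```

Call:
{"op": "servo_tool", "data": {"targets": [[0,0,0,0,-35,-18,-1],[0,0,0,0,-85,-45,-1],[0,0,0,0,-137,-72,-1],[0,0,0,0,-189,-99,-1],[0,0,0,0,-241,-126,-1],[0,0,0,0,-293,-154,-1],[0,0,0,0,-340,-178,-1],[0,0,0,0,-370,-194,-1]]}}

```text
time_s: 2.1
eef_pos: [0.4779, 0.2192, 0.2811]
eef_rot: [-0.145, -0.692, -0.146, 0.692]
wrist_force: [0.2, -0.3, 0.3]
opening: 0.001
```

Call:
{"op": "servo_tool", "data": {"targets": [[0,0,0,0,-35,-19,-1],[0,0,0,0,-60,-33,-1],[0,0,0,20,-69,-38,-1],[0,0,0,50,-69,-38,-1],[0,0,0,80,-69,-38,-1],[0,0,0,110,-69,-38,-1],[0,0,0,135,-69,-38,-1],[0,0,0,150,-69,-38,-1]]}}

```text
time_s: 3.1
eef_pos: [0.4832, 0.2965, 0.1283]
eef_rot: [-0.145, -0.69, -0.146, 0.694]
wrist_force: [-0.5, 0.1, -0.8]
opening: -0.003
```

Run:
```python
from bench import ctrl
import cv2
cv2.imwrite('pics/t1.png',cv2.resize(ctrl.camera('top')['pixels'],(800,600)))
cv2.imwrite('pics/s1.png',cv2.resize(ctrl.camera('side')['pixels'],(800,600)))
```

```text
(no output)
```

View pics/s1.png

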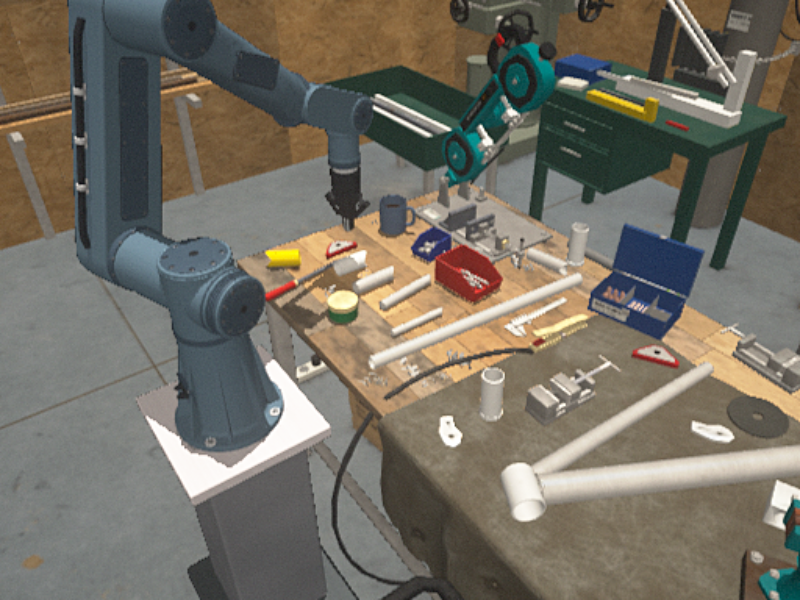

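View pics/t1.png

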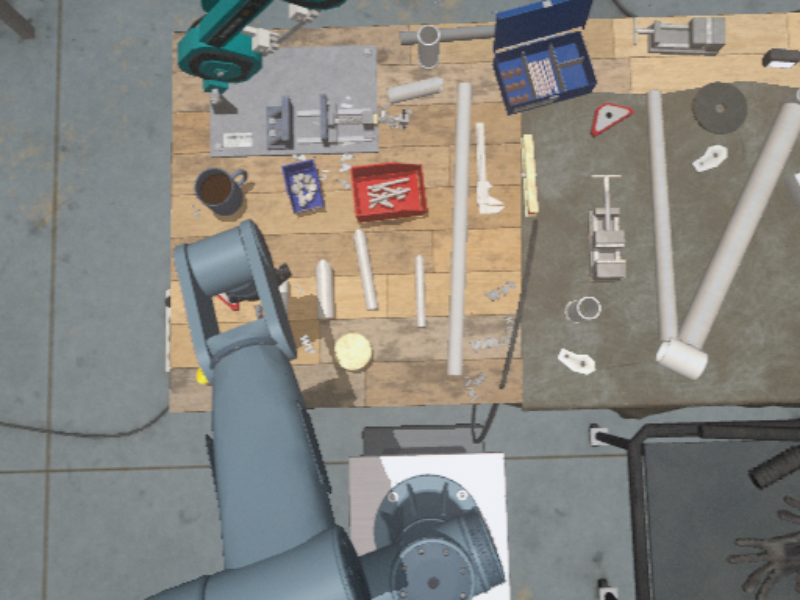

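The side view shows the shut tips at (350,225), directly above the widest offcut at (350,260). The head tube top at (492,373) and the vice mouth near (555,388) match my projections. Descending.

Call:
{"op": "servo_tool", "data": {"targets": [[0,0,0,10,0,0,-1],[0,0,0,22,-1,-1,-1],[0,0,0,34,-1,-1,-1],[0,0,0,44,-1,-1,-1],[0,0,0,49,-1,-1,-1],[0,0,0,49,-1,-1,-1],[0,0,0,49,-1,-1,-1],[0,0,0,49,-1,-1,-1]]}}

```text
time_s: 4.2
eef_pos: [0.4837, 0.2982, 0.0801]
eef_rot: [-0.145, -0.69, -0.146, 0.694]
wrist_force: [-0.5, -0.5, -0.3]
opening: -0.001
```

Call:
{"op": "servo_tool", "data": {"targets": [[0,0,0,0,0,0,-1],[0,0,0,0,0,0,-1],[0,0,0,0,0,0,-1],[0,0,0,0,0,0,-1],[0,0,0,0,0,0,-1],[0,0,0,0,0,0,-1],[0,0,0,0,0,0,-1],[0,0,0,0,0,0,-1]]}}

```text
time_s: 5.2
eef_pos: [0.4837, 0.2982, 0.0801]
eef_rot: [-0.145, -0.69, -0.146, 0.694]
wrist_force: [-0.3, 0.7, -0.5]
opening: -0.001
```

Call:
{"op": "servo_tool", "data": {"targets": [[0,0,0,0,0,0,-1],[0,0,0,0,0,0,-1],[0,0,0,0,0,0,-1],[0,0,0,0,0,0,-1],[0,0,0,0,0,0,-1],[0,0,0,0,0,0,-1],[0,0,0,0,0,0,-1],[0,0,0,0,0,0,-1]]}}

```text
time_s: 6.2
eef_pos: [0.4837, 0.2982, 0.0801]
eef_rot: [-0.145, -0.691, -0.146, 0.694]
wrist_force: [-0.9, 0.1, -0.5]
opening: -0.004
```

Run:
```python
from bench import ctrl
import cv2
p=ctrl.camera('side')['pixels'];cv2.imwrite('pics/s2.png',cv2.resize(p[110:210,160:290],None,fx=5,fy=5,interpolation=cv2.INTER_CUBIC))
```

```text
(no output)
```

View pics/s2.png

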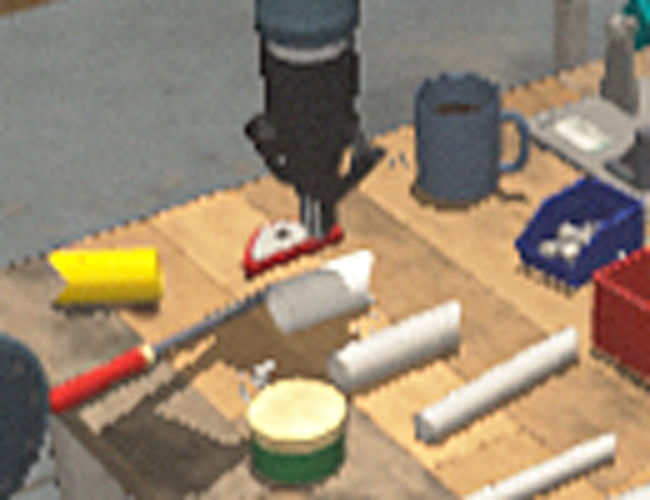

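The tips at (318,235) in the crop sit clear above the middle of the wide white offcut at (320,290). Now I raise the hand and go to the head tube.

Call:
{"op": "servo_tool", "data": {"targets": [[0,0,0,-25,0,0,-1],[0,0,0,-65,0,0,-1],[0,0,0,-110,0,0,-1],[0,0,0,-155,0,0,-1],[0,0,0,-190,18,10,-1],[0,0,0,-200,55,30,-1],[0,0,0,-200,100,54,-1],[0,0,0,-200,150,80,-1]]}}

```text
time_s: 7.25
eef_pos: [0.4714, 0.1275, 0.2804]
eef_rot: [-0.145, -0.691, -0.146, 0.693]
wrist_force: [0.6, -0.6, -0.5]
opening: 0.002
```

Call:
{"op": "servo_tool", "data": {"targets": [[0,0,0,0,40,21,-1],[0,0,0,0,90,48,-1],[0,0,0,0,140,75,-1],[0,0,0,0,190,102,-1],[0,0,0,0,240,129,-1],[0,0,0,0,290,156,-1],[0,0,0,0,330,177,-1],[0,0,0,0,350,188,-1]]}}

```text
time_s: 8.25
eef_pos: [0.4398, -0.2707, 0.2802]
eef_rot: [-0.144, -0.691, -0.145, 0.693]
wrist_force: [-0.2, 0.9, 0.2]
opening: -0.002
```

Call:
{"op": "servo_tool", "data": {"targets": [[0,0,0,0,20,12,-1],[0,0,0,0,38,23,-1],[0,0,0,0,46,27,-1],[0,0,0,20,46,27,-1],[0,0,0,45,46,27,-1],[0,0,0,70,46,27,-1],[0,0,0,90,46,27,-1],[0,0,0,100,46,27,-1]]}}

```text
time_s: 9.25
eef_pos: [0.4331, -0.3225, 0.1791]
eef_rot: [-0.144, -0.691, -0.146, 0.694]
wrist_force: [0.0, 0.7, -0.3]
opening: -0.002
```

Run:
```python
from bench import ctrl
import cv2
p=ctrl.camera('side')['pixels'];cv2.imwrite('pics/s3.png',cv2.resize(p[160:290,260:410],None,fx=4.5,fy=4.5,interpolation=cv2.INTER_CUBIC))
```

```text
(no output)
```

View pics/s3.png

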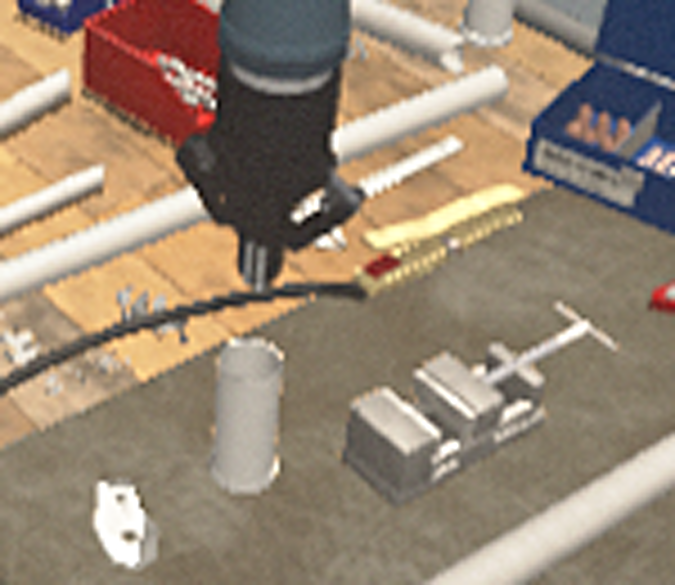

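The tips at (257,288) are over the tube's top centre at (250,352), with an offset of only a few mm. Lowering.

Call:
{"op": "servo_tool", "data": {"targets": [[0,0,0,8,0,0,-1],[0,0,0,16,1,0,-1],[0,0,0,24,1,0,-1],[0,0,0,30,1,0,-1],[0,0,0,34,1,0,-1],[0,0,0,34,1,0,-1],[0,0,0,34,1,0,-1],[0,0,0,34,1,0,-1]]}}

```text
time_s: 10.3
eef_pos: [0.4331, -0.3233, 0.1446]
eef_rot: [-0.144, -0.691, -0.146, 0.694]
wrist_force: [0.6, -0.4, 0.7]
opening: 0.002
```

Call:
{"op": "servo_tool", "data": {"targets": [[0,0,0,0,0,0,-1],[0,0,0,0,0,0,-1],[0,0,0,0,0,0,-1],[0,0,0,0,0,0,-1],[0,0,0,0,0,0,-1],[0,0,0,0,0,0,-1],[0,0,0,0,0,0,-1],[0,0,0,0,0,0,-1]]}}

```text
time_s: 11.3
eef_pos: [0.4331, -0.3233, 0.1446]
eef_rot: [-0.144, -0.691, -0.146, 0.694]
wrist_force: [-0.3, 0.1, 0.3]
opening: -0.001
```

Call:
{"op": "servo_tool", "data": {"targets": [[0,0,0,0,0,0,-1],[0,0,0,0,0,0,-1],[0,0,0,0,0,0,-1],[0,0,0,0,0,0,-1],[0,0,0,0,0,0,-1],[0,0,0,0,0,0,-1],[0,0,0,0,0,0,-1],[0,0,0,0,0,0,-1]]}}

```text
time_s: 12.3
eef_pos: [0.4331, -0.3233, 0.1446]
eef_rot: [-0.144, -0.69, -0.146, 0.694]
wrist_force: [-0.4, 0.8, -0.2]
opening: 0.0
```

Call:
{"op": "servo_tool", "data": {"targets": [[0,0,0,-25,0,0,-1],[0,0,0,-55,0,0,-1],[0,0,0,-60,15,-12,-1],[0,0,0,-60,38,-29,-1],[0,0,0,-60,64,-49,-1],[0,0,0,-60,88,-68,-1],[0,0,0,-60,104,-80,-1],[0,0,0,-60,104,-80,-1]]}}

```text
time_s: 13.3
eef_pos: [0.549, -0.3869, 0.2033]
eef_rot: [-0.144, -0.69, -0.146, 0.694]
wrist_force: [-1.4, -0.3, 0.4]
opening: -0.001
```

Run:
```python
from bench import ctrl
import cv2
p=ctrl.camera('side')['pixels'];cv2.imwrite('pics/s4.png',cv2.resize(p[160:290,260:410],None,fx=4.5,fy=4.5,interpolation=cv2.INTER_CUBIC))
```

```text
(no output)
```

View pics/s4.png

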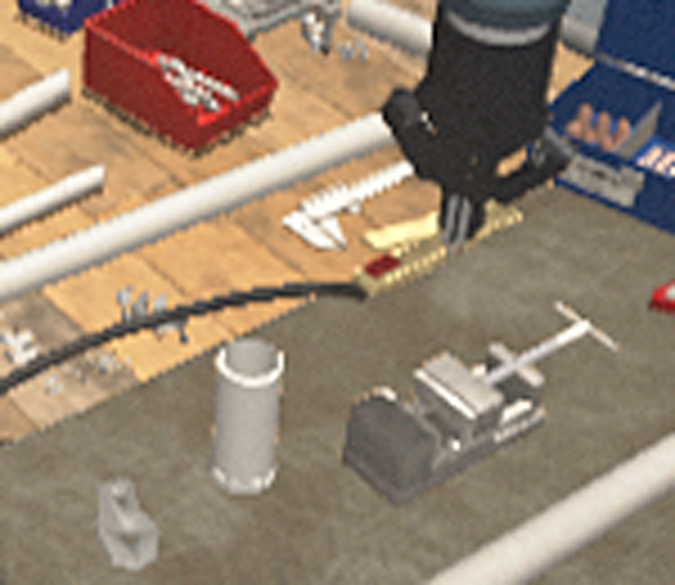

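The tips at (455,245) are above the vice opening at about (428,405). The lean fits perspective. The head tube is unmoved. Descending.

Call:
{"op": "servo_tool", "data": {"targets": [[0,0,0,15,0,0,-1],[0,0,0,40,0,0,-1],[0,0,0,65,0,0,-1],[0,0,0,85,0,0,-1],[0,0,0,100,0,0,-1],[0,0,0,110,0,0,-1],[0,0,0,113,0,0,-1],[0,0,0,113,0,0,-1]]}}

```text
time_s: 14.35
eef_pos: [0.5479, -0.3863, 0.0906]
eef_rot: [-0.144, -0.69, -0.146, 0.694]
wrist_force: [0.8, -0.1, 0.2]
opening: -0.0
```

Call:
{"op": "servo_tool", "data": {"targets": [[0,0,0,0,0,0,-1],[0,0,0,0,0,0,-1],[0,0,0,0,0,0,-1],[0,0,0,0,0,0,-1],[0,0,0,0,0,0,-1],[0,0,0,0,0,0,-1],[0,0,0,0,0,0,-1],[0,0,0,0,0,0,-1]]}}

```text
time_s: 15.35
eef_pos: [0.5479, -0.3863, 0.0906]
eef_rot: [-0.144, -0.69, -0.146, 0.694]
wrist_force: [-0.2, 0.2, -0.1]
opening: -0.004
```

Call:
{"op": "servo_tool", "data": {"targets": [[0,0,0,0,0,0,-1],[0,0,0,0,0,0,-1],[0,0,0,0,0,0,-1],[0,0,0,0,0,0,-1],[0,0,0,0,0,0,-1],[0,0,0,0,0,0,-1],[0,0,0,0,0,0,-1],[0,0,0,0,0,0,-1]]}}

```text
time_s: 16.35
eef_pos: [0.5479, -0.3863, 0.0906]
eef_rot: [-0.144, -0.69, -0.146, 0.694]
wrist_force: [-0.3, 0.4, 0.1]
opening: 0.001
```

Run:
```python
from bench import ctrl
import cv2
p=ctrl.camera('side')['pixels'];cv2.imwrite('pics/s5.png',cv2.resize(p[160:290,260:410],None,fx=4.5,fy=4.5,interpolation=cv2.INTER_CUBIC))
```

```text
(no output)
```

View pics/s5.png

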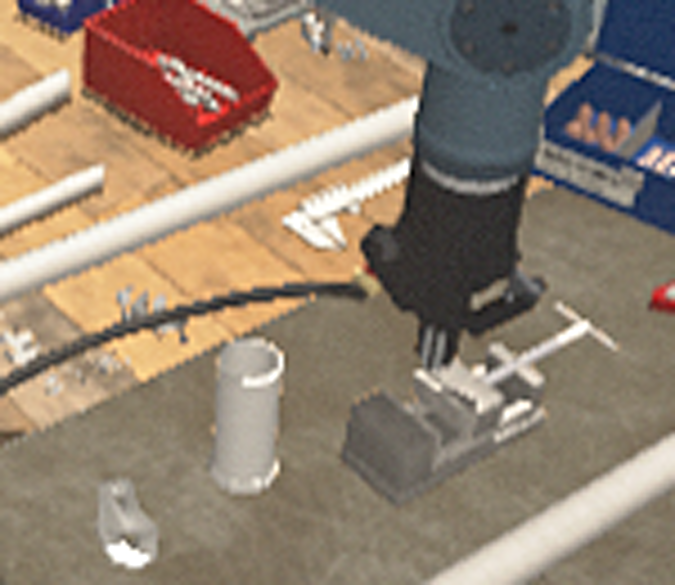

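The tips at (433,365) are just above the opening, with daylight between, and nothing is displaced. Raising the hand.

Call:
{"op": "servo_tool", "data": {"targets": [[0,0,0,-20,0,0,-1],[0,0,0,-55,0,0,-1],[0,0,0,-95,0,0,-1],[0,0,0,-135,0,0,-1],[0,0,0,-175,0,0,-1],[0,0,0,-205,0,0,-1],[0,0,0,-225,0,0,-1],[0,0,0,-230,0,0,-1]]}}

```text
time_s: 17.4
eef_pos: [0.5495, -0.3872, 0.3229]
eef_rot: [-0.145, -0.691, -0.146, 0.693]
wrist_force: [0.3, -0.3, -1.0]
opening: -0.003
```

Call:
{"op": "servo_tool", "data": {"targets": [[0,0,0,0,0,0,-1],[0,0,0,0,0,0,-1],[0,0,0,0,0,0,-1],[0,0,0,0,0,0,-1],[0,0,0,0,0,0,-1],[0,0,0,0,0,0,-1],[0,0,0,0,0,0,-1],[0,0,0,0,0,0,-1]]}}

```text
time_s: 18.4
eef_pos: [0.5495, -0.3873, 0.3229]
eef_rot: [-0.145, -0.691, -0.145, 0.693]
wrist_force: [-0.5, -0.5, 0.7]
opening: -0.001
```

Run:
```python
from bench import ctrl
import cv2,numpy as np
c=ctrl.camera('top')['pixels'];p=np.load('top0.npz')['pixels']
print(cv2.absdiff(c,p)[140:240,125:275].max(), ctrl.get_obs()['eef_pos'])
cv2.imwrite('pics/t6.png',cv2.resize(c,(800,600)))
```

```text
144 [ 0.54948441 -0.38724429  0.32288605]
```

View pics/t6.png

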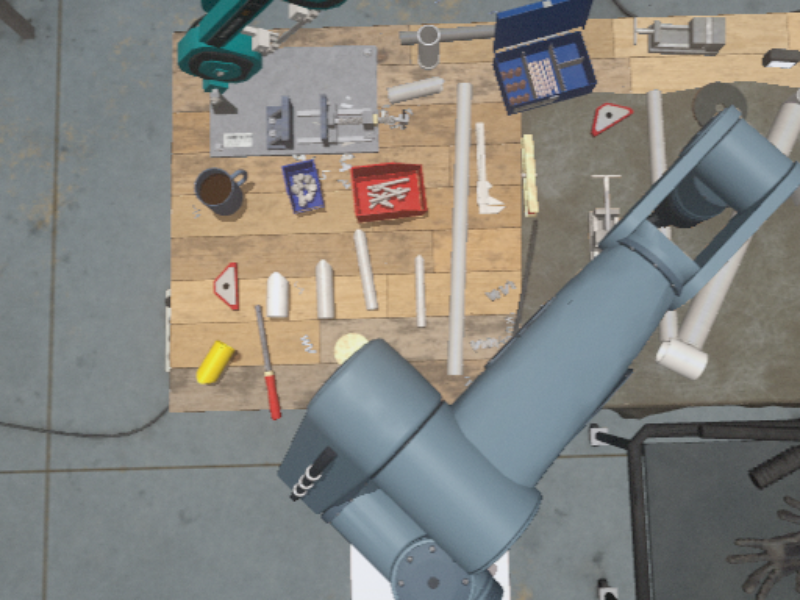

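The offcuts at (278,296), (325,290), (367,270) and (421,290) and the magnet at (228,287) are all where they started. The arm now covers the disc near (352,350), which probably explains the large pixel difference. Handing in.

Run:
```python
from bench import ctrl
print(ctrl.hand_in())
```

```text
the job is handed in; nothing more can be done
None
```

I pointed at the three things in order, with the fingers shut, staying at least two seconds over each, and handed the job in at about 18.5 s of the 62 s allowed. The hand-in gave no verdict.

| Target | Fingertip (TCP) position, m | Height above its top |
|---|---|---|
| Widest offcut (`offcut_2`) | (0.484, 0.298, 0.080) | 36 mm |
| Near head tube | (0.433, -0.323, 0.145) | 35 mm |
| Vice opening | (0.548, -0.386, 0.091) | 35 mm |

- **Aim:** each position was within about 2 mm of the point I had measured in the top image. Those measurements agreed with the sizes given, and their projections agreed with the side view.
- **Contact:** the wrist-force readings after each move stayed within about 1.5 N, the same as its noise, and no picture showed a touch.
- **Finish:** the hand is raised with the fingertips at z = 0.323 m.
- **Last picture:** by eye, the offcuts and the magnet are where they started. My automatic pixel comparison there gave a large difference (144). I put that down to the arm covering a corner of the area compared, but did not rerun it without that corner.
- **Not rechecked:** the arm hid the head tube and most of the vice in the last top view. In the side views up to the vice dwell, both looked unmoved and the tube was upright.

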